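# Fit the flame tube to the bench burner

### The job

Fit the plain steel flame tube onto the brass burner spigot in the green stand: slip it over the spigot, upright, and push it down firmly until it has driven the red seal ring all the way home, then let go and leave it there. Leave the brass tube, jars, wax pot and firebrick standing where they are.

Things in the scene. Friction and masses are not known exactly. Their poses are not given: they have to be found in the camera images.
- steel_tube: the flame tube to fit: plain bright steel tube, open at both ends and the same either way up, 32 mm outside diameter, 24 mm bore, 80 mm long, about 200 g, standing upright on the bench. Origin at the centre of its lower end, z along the tube.
- stand: the fixed green burner stand: dark base plate 100 x 150 x 10 mm, on it two green jaws 130 mm long (along its y), tops 45 mm above the bench, with an open slot between them along the stand's y. A clamp screw with a T-bar sticks out of its -x side to 68 mm from the origin, 31 mm high. Origin on the bench under the middle of the slot, z up.
- slot (a point): middle of the slot, level with the jaws' tops. In the slot stands an upright brass spigot, 22 mm in diameter, its tip (tapering to 19 mm over the last 5 mm) 100 mm above the bench. It is centred across the slot, but was clamped by hand anywhere up to 12.5 mm to either side of this point along the stand's y: no reading tells, look or feel.
- seal (a joint): how far the red seal ring (32 mm in diameter, 6 mm thick) has been pushed down the spigot, in m: at 0 its upper face is 71 mm above the bench, at 0.010 it is home on the dark nut (40 mm wide) at the spigot's foot, and its upper face is 61 mm above the bench. It drags stiffly (about 11 N) and stays where it is left; a tube pushed home rests on it.
- tube_mid (a point): the middle of the flame tube, on its axis, 40 mm from either end.
- brass_tube: bystander: brass tube, wider and shorter, 38 mm outside diameter, 30 mm bore, 55 mm high, upright. Origin at the centre of its lower end.
- blue_jar: bystander: small glass jar with blue cap, 40 mm diameter, 55 mm high. Origin at the centre of its underside.
- orange_jar: bystander: small glass jar with orange cap, 40 mm diameter, 55 mm high. Origin at the centre of its underside.
- wax_pot: bystander: clear plastic pot of yellow wax, 66 mm across the top, 36 mm high. Origin at the centre of its underside.
- firebrick: bystander: pale firebrick 110 x 75 x 40 mm with a white disc and copper blank on top, 50 mm high in all. Origin at the centre of its underside.
Things that resemble listed ones, but are neither listed nor needed, are in the scene too. What is meant by the stand is not pink, and is the larger of those in its own colour.

How it is judged:
On the way:
1. the steel tube is over the spigot (x of tube_mid in the frame of stand between -0.004 and 0.004 m and y of tube_mid in the frame of stand between -0.014 and 0.014 m and angle between the z axis of steel_tube and the z axis of stand, either way round below 0.12 rad and z of tube_mid in the frame of stand between 0.095 and 0.13 m), for 0.1 s.
At the end, for the whole second after the job is handed in: the steel tube stands over the spigot (within 4 mm of the slot's centre line and 14 mm of its middle), upright within 0.08 rad (it may be either way up), its lower end 57 to 63.5 mm above the bench, the red seal ring pushed down at least 8 of its 10 mm, and the tube is released and at rest (x of tube_mid in the frame of stand between -0.004 and 0.004 m and y of tube_mid in the frame of stand between -0.014 and 0.014 m and angle between the z axis of steel_tube and the z axis of stand, either way round below 0.08 rad and z of tube_mid in the frame of stand between 0.097 and 0.1035 m and value of joint seal above 0.008 m and linear speed of steel_tube below 0.02 m/s); the robot touches nothing.
It fails at once if a bystander (brass tube, jar, wax pot or firebrick) is moved more than 30 mm (distance of any of brass_tube, blue_jar, orange_jar, wax_pot, firebrick from where it was at the start of the episode above 0.03 m).
It also fails if it takes over 45 s, if anything falls off the work surface, if the arm or the gripper's body presses on something with over 40 N, if the wrist force passes 120 N, or if a joint passes its speed limit or range.

### The arm

A 7-joint arm with a two-finger parallel gripper is mounted at the origin on the work surface. World frame = base frame: x ahead of the robot, y to its left, z up, the work surface at z = 0. Lengths are in m, angles in rad, forces in N, time in s.
With the tool pointing down it reaches from about 0.4 to 0.85 m from the base axis. Payload 10.4 kg.
Tool frame: the origin (TCP) lies midway between the tips of the shut fingers; the grasp point (between the pads) lies r.grip_point_offset behind it (r.grip_point_offset is the distance from the TCP to the grasp point, in m); z points along the fingers, y is the line along which they close (so a half turn about z gives the same grasp; the last joint's range is limited). The gripper opens to 87 mm and grips with 3 to 60 N. Pads are 19 mm wide; open, the fingers measure 117 mm over their backs; the gripper's body (75 mm by 190 mm) begins 51 mm behind the grasp point.
Start: joints at [1.152, 0.332, -0.065, 1.46, 0.022, 1.35, -0.088], TCP at [0.241, -0.577, 0.198] pointing down, gripper open.
Joint ranges: [-2.6, 2.6], [-0.5, 2.12], [-1.47, 1.34], [0.16, 2.42], [-1.27, 4.41], [0.06, 2.06], [-2.6, 2.6]. Speed limits (rad/s): [2.22, 2.22, 2.79, 2.79, 3.14, 3.14, 3.14].

### API

Orientations are given as a unit quaternion [x, y, z, w].
In Python, from bench import r gives the robot as it stands.
- The arm moves only by the tool play_rows, never from a script. Its arguments are lists of equal length, an entry for each row: "claw": the closure, from 0 (fully open) to 1 (shut); "delta_pos": the shift along the tool's x, y, z scaled (see below), a list of three; "delta_rot": the turn, a rotation vector about the tool's x, y, z scaled (see below), a list of three. A call has 1 to 8 rows; each row shifts and turns the commanded pose from where the row before left it, along the tool's axes as they then stand; what a row does not reach is not made up. The controller multiplies each number of a shift by 200 mm and each number of a turn by pi rad. A row lasts 1/10 s, in which the tool goes at most 50 mm and 8.59 degrees, less where a joint would pass 70% of its speed; a pose out of reach is approached as far as the arm can. A call with a number of a shift or a turn outside -1 to 1 is refused whole. A call with a gripper value outside its range is refused whole. The fingers move at their own pace and stop on an object; "squeeze" is the grip in N (left out, the last holds). Time passes only in rows, so rows that do not move let the fingers close. It gives the time, the measured TCP pose, the force, the opening and the grip force at its end, in the units of the state.
- r.read_state(): the state, without advancing time (a new reading comes with each control period).
- r.camera(name): name is "scene" or "top" or "wrist"; returns a dict with "pixels" (384x512x3 uint8, red, green, blue), "camera_matrix" (3x3 intrinsics, pixels), "cam_to_world" (4x4, takes a point from camera to world coordinates); the wrist camera has in their place "hand_eye" (4x4, takes a point from camera to tool coordinates, whose origin is the TCP and whose axes are the flange's). Camera axes: x right, y up, looking along -z (the intrinsics and any distortion apply to the point x, -y, -z); pixel columns grow to the right and rows downward; lengths in m; the calibration is good to about 2 mm. A picture is of the moment at which its call begins: read the wrist's pose just before it. There is no depth.
- r.close_job(): hands the job in; it is judged then, once.
The state is a dict: "time": time; "joint_positions": joint angles; "joint_vel": joint speeds; "joint_torque": joint torques, N m; "ee_pos": TCP position; "eef_rot": TCP orientation; "ft_force": force on the tool from outside, world axes, zero at the start; "torque": the same for the moment, N m; "width": finger opening in m; "grip_force": force on a finger pad.
Only numpy, scipy, OpenCV 4.12 (cv2) and the standard library are available. Lean on these libraries where they do the work, as an engineer would, in place of code of your own. Each camera call takes 0.05 s, during which the arm holds its last target. There are 200 camera calls.

## Working session

There is one attempt and no reset: what is moved stays moved. The work goes in short steps, Python scripts to look and compute and a tool call to move; the robot and the scene stay as the last step left them, time stands still between calls to the robot, and variables do not carry over. Pictures are saved under pics/ and viewed, at most 10 in all, crops included, and the job is handed in when it is done.

Besides the shell and the picture viewer there is one more tool, called after ">>>" by a JSON object that holds its "api" and its "payload". play_rows: Moves the arm, as the interface text tells. Shifts and turns lie within -1 to 1; 1 stands for 200 mm of shift or pi rad of turn. Its arguments: {"type":"object","properties":{"claw":{"type":"array"},"delta_pos":{"type":"array"},"delta_rot":{"type":"array"},"squeeze":{"type":"number"}},"required":["claw","delta_pos","delta_rot"]}

```bash
mkdir -p pics; ls
python3 - <<'E'
from bench import r
import cv2,pickle
s=r.read_state();print(s, r.grip_point_offset)
d={}
for n in("scene","top"):
    c=r.camera(n);d[n]=c;print(n,c["camera_matrix"],c["cam_to_world"],[k for k in c])
    cv2.imwrite(f"pics/{n}0.png",cv2.resize(c["pixels"][:,:,::-1],(768,576)))
pickle.dump(d,open("d0.pkl","wb"))
E
```

```text
pics
{'time': 0.0, 'joint_positions': array([ 1.1523669 ,  0.3328929 , -0.06469411,  1.46094185,  0.02159499,
        1.34991155, -0.08849669]), 'joint_vel': array([-5.41239515e-04,  7.53377519e-04, -1.02111507e-03, -2.90733451e-04,
        8.53230178e-04, -3.61391741e-04, -6.71073936e-05]), 'joint_torque': array([-7.07925719e-04, -6.23265982e+01,  2.41326622e-02, -3.89890909e+01,
       -6.14701537e-02,  4.00746579e-02,  9.87597605e-05]), 'ee_pos': array([ 0.24080888, -0.57628094,  0.19724058]), 'eef_rot': array([ 9.80476734e-01,  1.96633778e-01, -1.75044995e-04, -7.07865296e-04]), 'ft_force': array([-0.29939437, -0.57416087,  0.32161476]), 'torque': array([-0.01942533,  0.02262152,  0.00262574]), 'grip_force': 0.0, 'width': 0.08722906126199693} 0.0187
scene [[429.33422469   0.         259.00359265]
 [  0.         429.33422469 181.44334131]
 [  0.           0.           1.        ]] [[ 0.29565603 -0.6470687   0.7027728   1.33259076]
 [ 0.95529304  0.20153366 -0.21633168 -0.25626547]
 [-0.00165091  0.73531373  0.67772487  0.83106117]
 [ 0.          0.          0.          1.        ]] ['pixels', 'camera_matrix', 'cam_to_world']
top [[387.51953874   0.         253.04787743]
 [  0.         387.51953874 194.54710087]
 [  0.           0.           1.        ]] [[ 0.02677867  0.98383038 -0.17708949  0.3817909 ]
 [-0.99964043  0.02611052 -0.00610265  0.02587159]
 [-0.00138007  0.17718924  0.98417583  0.90145219]
 [ 0.          0.          0.          1.        ]] ['pixels', 'camera_matrix', 'cam_to_world']
```

View pics/scene0.png

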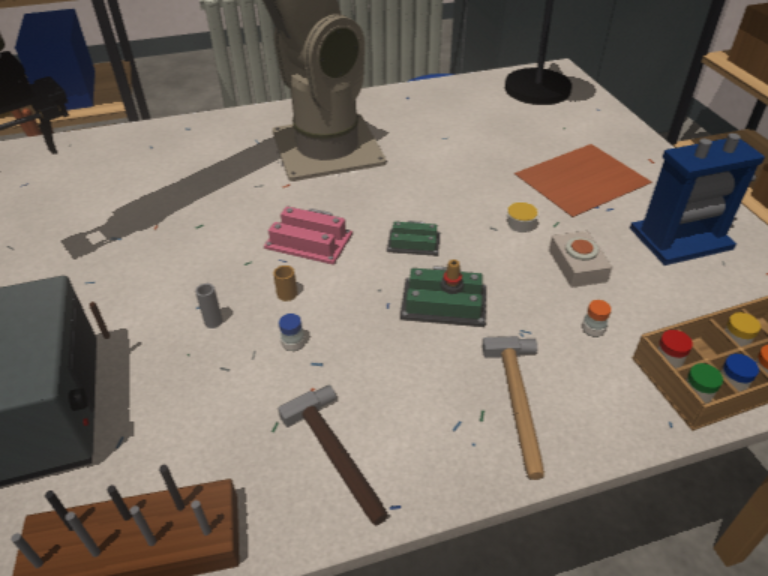

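View pics/top0.png

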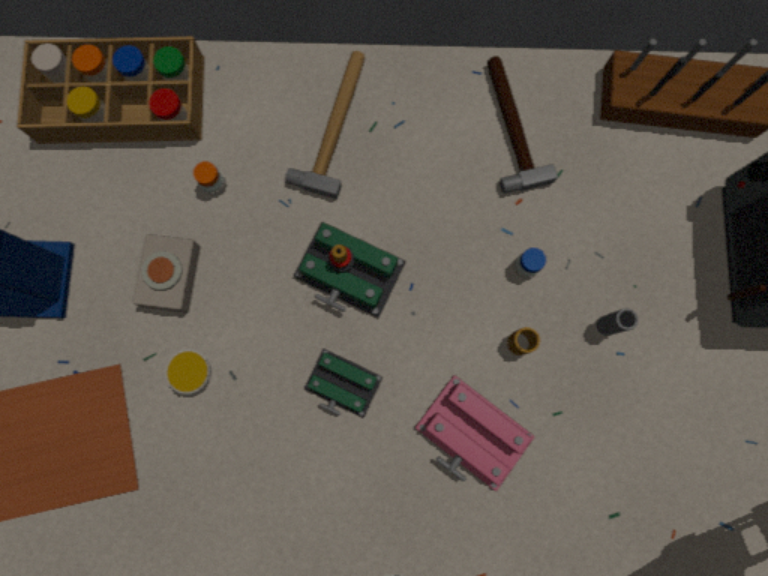

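The scene view shows the steel tube top at (206,292), the brass tube at (285,270) and the large green stand at (445,295) with its spigot tip at (453,265). In the top view these are the tube rim at (627,320), the spigot tip at (339,251) and the blue jar at (532,260). A smaller green stand and a pink one are decoys.

```bash
cat > h.py <<'E'
import numpy as np,cv2
from scipy.spatial.transform import Rotation as R
def ray(K,T,uv):
    x=(uv[0]-K[0,2])/K[0,0];y=(uv[1]-K[1,2])/K[1,1]
    d=T[:3,:3]@np.array([x,-y,-1.]);return T[:3,3],d/np.linalg.norm(d)
def onz(K,T,uv,z):
    o,d=ray(K,T,uv);return o+d*(z-o[2])/d[2]
def proj(K,T,p):
    q=np.linalg.inv(T)@np.r_[p,1];return np.array([K[0,2]+K[0,0]*q[0]/-q[2],K[1,2]-K[1,1]*q[1]/-q[2]])
def wristT(s,c):
    A=np.eye(4);A[:3,:3]=R.from_quat(s["eef_rot"]).as_matrix();A[:3,3]=s["ee_pos"];return A@c["hand_eye"]
def totool(s,v):  # world shift -> play_rows units total
    return R.from_quat(s["eef_rot"]).inv().apply(v)/0.2
E
python3 - <<'E'
import pickle;from h import *
d=pickle.load(open("d0.pkl","rb"))
t=d["top"];K,T=t["camera_matrix"],t["cam_to_world"]
for n,uv,z in(("tube",(627,320),.08),("tip",(339,251),.1),("brass",(525,340),.055),("blue",(532,260),.055),("screw",(330,298),.031)):
    print(n,onz(K,T,np.array(uv)/1.5,z).round(4))
t2=d["scene"];K2,T2=t2["camera_matrix"],t2["cam_to_world"]
for n,uv,z in(("tube",(206,292),.08),("tip",(453,265),.1)):print(n,onz(K2,T2,np.array(uv)/1.5,z).round(4))
im=np.hstack([cv2.resize(t["pixels"][185:235,390:440],(400,400),interpolation=2),cv2.resize(t["pixels"][145:195,200:250],(400,400),interpolation=2)])
cv2.imwrite("pics/crop.png",im[:,:,::-1])
hsv=cv2.cvtColor(t["pixels"],cv2.COLOR_RGB2HSV)
m=cv2.inRange(hsv,(50,80,20),(90,255,255));m=cv2.morphologyEx(m,cv2.MORPH_CLOSE,np.ones((9,9)))
cs=sorted(cv2.findContours(m,0,2)[0],key=cv2.contourArea)[-3:]
for c in cs:
    b=cv2.boxPoints(cv2.minAreaRect(c));P=np.array([onz(K,T,q,.045) for q in b]);print(cv2.contourArea(c),P[:,:2].round(3).tolist(),P.mean(0).round(4))
E
```

```text
tube [ 0.4982 -0.322   0.08  ]
tip [0.5833 0.09   0.1   ]
brass [ 0.4684 -0.1827  0.055 ]
blue [ 0.5884 -0.1952  0.055 ]
screw [0.5269 0.1063 0.031 ]
tube [ 0.5099 -0.3213  0.08  ]
tip [0.5899 0.0868 0.1   ]
305.5 [[0.917, 0.415], [0.941, 0.376], [0.892, 0.349], [0.869, 0.388]] [0.9046 0.382  0.045 ]
953.0 [[0.392, 0.134], [0.445, 0.11], [0.409, 0.031], [0.357, 0.055]] [0.4007 0.0828 0.045 ]
1976.5 [[0.558, 0.159], [0.644, 0.122], [0.588, 0.004], [0.503, 0.042]] [0.5734 0.0816 0.045 ]
```

View pics/crop.png

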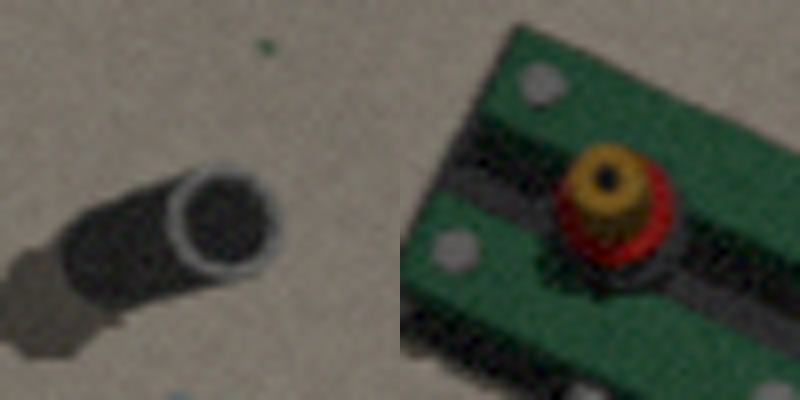

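Run:
```python
import pickle;from h import *
from bench import r
d=pickle.load(open("d0.pkl","rb"))
t=d["top"];K,T=t["camera_matrix"],t["cam_to_world"]
print("tube",onz(K,T,(417.3,212.1),.08),"tip",onz(K,T,(225.8,166.8),.1))
for z in(.1,.15,.2):print("oven",onz(K,T,(725/1.5,320/1.5),z),onz(K,T,(725/1.5,190/1.5),z))
c=r.camera("wrist");print(c["hand_eye"],c["camera_matrix"])
s=r.read_state();M=R.from_quat(s["eef_rot"]).as_matrix();print(M.round(3))
print(totool(s,np.array([.498,-.322,.20])-s["ee_pos"]))
```

```text
tube [ 0.50083741 -0.32063788  0.08      ] tip [0.58446632 0.09044084 0.1       ]
oven [ 0.49900058 -0.44939618  0.1       ] [ 0.68872265 -0.46423286  0.1       ]
oven [ 0.49168825 -0.41974576  0.15      ] [ 0.66957417 -0.43365683  0.15      ]
oven [ 0.48437591 -0.39009535  0.2       ] [ 0.6504257  -0.40308081  0.2       ]
[[-1.62062841e-04  9.56438237e-01  2.91934705e-01  8.18879861e-02]
 [ 9.99999914e-01  4.31814331e-05  4.13662545e-04  2.43503312e-04]
 [ 3.83036516e-04  2.91934747e-01 -9.56438162e-01 -1.85779905e-01]
 [ 0.00000000e+00  0.00000000e+00  0.00000000e+00  1.00000000e+00]] [[282.82481275   0.         255.24533728]
 [  0.         282.82481275 195.51340168]
 [  0.           0.           1.        ]]
[[ 0.923  0.386 -0.   ]
 [ 0.386 -0.923  0.001]
 [-0.    -0.001 -1.   ]]
[ 1.67682781 -0.67796697 -0.01201167]
```

>>> {"api": "play_rows", "payload": {"claw": [0, 0, 0, 0, 0, 0, 0, 0], "delta_pos": [[0.104, -0.103, -0.02], [0.104, -0.103, -0.02], [0.104, -0.103, -0.02], [0.104, -0.103, -0.02], [0.104, -0.103, -0.02], [0.104, -0.103, -0.02], [0.104, -0.103, -0.02], [0.104, -0.103, -0.02]], "delta_rot": [[0, 0, 0], [0, 0, 0], [0, 0, 0], [0, 0, 0], [0, 0, 0], [0, 0, 0], [0, 0, 0], [0, 0, 0]]}}

```text
time: 0.95
ee_pos: [0.3312, -0.3592, 0.2301]
eef_rot: [0.98, 0.197, -0.0, -0.0]
ft_force: [-0.1, -0.1, -0.3]
width: 0.0867
grip_force: 0.0
```

>>> {"api": "play_rows", "payload": {"claw": [0, 0, 0, 0, 0, 0, 0, 0], "delta_pos": [[0, 0, 0], [0, 0, 0], [0, 0, 0], [0, 0, 0], [0, 0, 0], [0, 0, 0], [0, 0, 0], [0, 0, 0]], "delta_rot": [[0, 0, -0.0467], [0, 0, -0.0467], [0, 0, -0.0467], [0, 0, -0.0467], [0, 0, -0.0467], [0, 0, -0.0467], [0, 0, -0.0467], [0, 0, -0.0467]]}}

```text
time: 1.75
ee_pos: [0.3309, -0.3604, 0.2299]
eef_rot: [0.705, 0.709, -0.0, -0.0]
ft_force: [0.2, -0.8, 0.4]
width: 0.0866
grip_force: 0.0
```

Run:
```python
from h import *
from bench import r
s=r.read_state();print(s["time"],s["ee_pos"],R.from_quat(s["eef_rot"]).as_matrix().round(4).tolist(),s["joint_positions"].round(2))
print(totool(s,np.array([.501,-.321,.17])-s["ee_pos"]))
```

```text
1.75 [ 0.33085272 -0.36035875  0.22988152] [[-0.0047, 1.0, -0.0002], [1.0, 0.0047, 0.0002], [0.0002, -0.0002, -1.0]] [ 0.97  0.03 -0.24  1.75  0.01  1.37  0.73]
[0.1927186  0.85171966 0.29926292]
```

>>> {"api": "play_rows", "payload": {"claw": [0, 0, 0, 0, 0, 0, 0, 0], "delta_pos": [[0.028, 0.122, 0.0], [0.028, 0.122, 0.05], [0.028, 0.122, 0.05], [0.028, 0.122, 0.05], [0.028, 0.122, 0.05], [0.028, 0.122, 0.05], [0.025, 0.12, 0.05], [0, 0, 0]], "delta_rot": [[0, 0, 0], [0, 0, 0], [0, 0, 0], [0, 0, 0], [0, 0, 0], [0, 0, 0], [0, 0, 0], [0, 0, 0]]}}

```text
time: 2.55
ee_pos: [0.5033, -0.3195, 0.1679]
eef_rot: [0.706, 0.708, 0.001, -0.001]
ft_force: [-0.7, 0.3, -0.1]
width: 0.0871
grip_force: 0.0
```

Run:
```python
from h import *
from bench import r
import pickle
s=r.read_state();c=r.camera("wrist");print(s["ee_pos"])
T=wristT(s,c);pickle.dump((s,c),open("w1.pkl","wb"))
print(proj(c["camera_matrix"],T,[.501,-.321,.08]))
cv2.imwrite("pics/w1.png",c["pixels"][:,:,::-1])
```

```text
[ 0.50333185 -0.31948909  0.16789778]
[251.64872776 194.65467996]
```

View pics/w1.png

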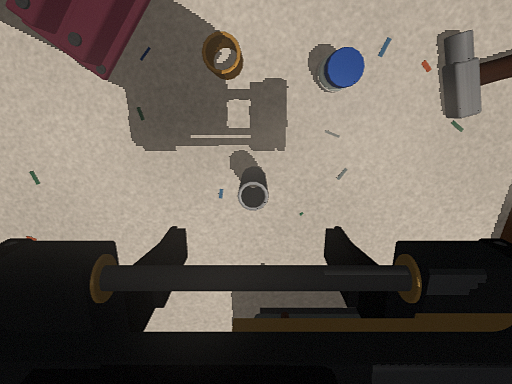

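The tube rim shows at (253,195) against a predicted (252,195), so the position is confirmed to about 1 mm. The brass tube and blue jar are well clear.

>>> {"api": "play_rows", "payload": {"claw": [0, 0, 0, 0, 0, 0, 0, 0], "delta_pos": [[-0.01, -0.006, 0.0], [0, 0, 0.1], [0, 0, 0.12], [0, 0, 0.12], [0, 0, 0.12], [0, 0, 0.1], [0, 0, 0.075], [0, 0, 0]], "delta_rot": [[0, 0, 0], [0, 0, 0], [0, 0, 0], [0, 0, 0], [0, 0, 0], [0, 0, 0], [0, 0, 0], [0, 0, 0]], "squeeze": 50}}

```text
time: 3.4
ee_pos: [0.4985, -0.3243, 0.0416]
eef_rot: [0.708, 0.706, -0.001, -0.001]
ft_force: [-0.2, 0.8, 0.5]
width: 0.0868
grip_force: 0.0
```

>>> {"api": "play_rows", "payload": {"claw": [0.3, 0.6, 1, 1, 1, 1, 1, 1], "delta_pos": [[0, 0, 0], [0, 0, 0], [0, 0, 0], [0, 0, 0], [0, 0, 0], [0, 0, 0], [0, 0, 0], [0, 0, 0]], "delta_rot": [[0, 0, 0], [0, 0, 0], [0, 0, 0], [0, 0, 0], [0, 0, 0], [0, 0, 0], [0, 0, 0], [0, 0, 0]]}}

```text
time: 4.2
ee_pos: [0.5003, -0.3241, 0.0431]
eef_rot: [0.708, 0.707, 0.0, 0.0]
ft_force: [1.2, 0.0, -0.3]
width: 0.031
grip_force: 49.1
```

Run:
```python
from h import *
from bench import r
import pickle
s=r.read_state();c=r.camera("wrist");print(s["ee_pos"],s["width"],s["grip_force"],R.from_quat(s["eef_rot"]).as_matrix().round(4).tolist())
T=wristT(s,c);pickle.dump((s,c),open("w2.pkl","wb"))
print(proj(c["camera_matrix"],T,[s["ee_pos"][0],s["ee_pos"][1],.08]))
cv2.imwrite("pics/w2.png",c["pixels"][:,:,::-1])
```

```text
[ 0.50031004 -0.32410196  0.04310084] 0.031044048576251107 49.08432937692851 [[0.0013, 1.0, 0.0002], [1.0, -0.0013, -0.0001], [-0.0001, 0.0002, -1.0]]
[252.66270373 253.11361537]
```

View pics/w2.png

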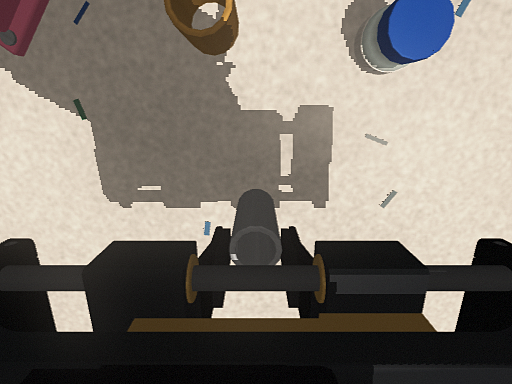

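The tube is gripped (opening 31 mm, 49 N). Its rim is at about (256,247), a few mm along tool +x from the TCP.

>>> {"api": "play_rows", "payload": {"claw": [1, 1, 1, 1, 1, 1], "delta_pos": [[0, 0, -0.05], [0, 0, -0.1], [0, 0, -0.15], [0, 0, -0.15], [0, 0, -0.15], [0, 0, -0.1]], "delta_rot": [[0, 0, 0], [0, 0, 0], [0, 0, 0], [0, 0, 0], [0, 0, 0], [0, 0, 0]]}}

```text
time: 4.85
ee_pos: [0.5006, -0.3242, 0.186]
eef_rot: [0.708, 0.707, 0.0, 0.001]
ft_force: [0.8, 0.3, -2.1]
width: 0.0306
grip_force: 50.0
```

>>> {"api": "play_rows", "payload": {"claw": [1, 1, 1, 1, 1, 1, 1, 1], "delta_pos": [[0.1, 0.02, -0.02], [0.18, 0.04, -0.03], [0.22, 0.055, -0.03], [0.22, 0.055, -0.03], [0.22, 0.055, -0.03], [0.22, 0.055, -0.03], [0.22, 0.055, -0.02], [0.16, 0.04, 0]], "delta_rot": [[0, 0, 0], [0, 0, 0], [0, 0, 0], [0, 0, 0], [0, 0, 0], [0, 0, 0], [0, 0, 0], [0, 0, 0]]}}

```text
time: 5.65
ee_pos: [0.5759, -0.0125, 0.2225]
eef_rot: [0.707, 0.708, 0.001, 0.0]
ft_force: [0.4, 0.9, -2.9]
width: 0.0309
grip_force: 50.0
```

>>> {"api": "play_rows", "payload": {"claw": [1, 1, 1, 1, 1], "delta_pos": [[0.12, 0.03, 0], [0.06, 0.015, 0], [0, 0, 0], [0, 0, 0], [0, 0, 0]], "delta_rot": [[0, 0, 0], [0, 0, 0], [0, 0, 0], [0, 0, 0], [0, 0, 0]]}}

```text
time: 6.15
ee_pos: [0.5846, 0.0176, 0.221]
eef_rot: [0.709, 0.706, -0.0, 0.0]
ft_force: [-0.8, -0.3, -2.6]
width: 0.0306
grip_force: 50.0
```

Run:
```python
from h import *
from bench import r
import pickle
s=r.read_state();c=r.camera("wrist");print(s["time"],s["ee_pos"],s["width"],s["grip_force"],R.from_quat(s["eef_rot"]).as_matrix().round(4).tolist())
T=wristT(s,c);pickle.dump((s,c),open("w3.pkl","wb"))
K=c["camera_matrix"];print(proj(K,T,[.5845,.0904,.1]),proj(K,T,s["ee_pos"]+[0,0,.037]))
im=np.vstack([c["pixels"][30:180,160:360],c["pixels"][180:290,160:360]])
cv2.imwrite("pics/w3.png",cv2.resize(im[:,:,::-1],None,fx=2.3,fy=2.3,interpolation=cv2.INTER_CUBIC))
```

```text
6.15 [0.58455917 0.01758287 0.22102697] 0.030578687749661184 49.99822665005922 [[0.004, 1.0, -0.0002], [1.0, -0.004, -0.001], [-0.001, -0.0002, -1.0]]
[253.60836611 117.1386066 ] [252.63861972 253.25439197]
```

View pics/w3.png

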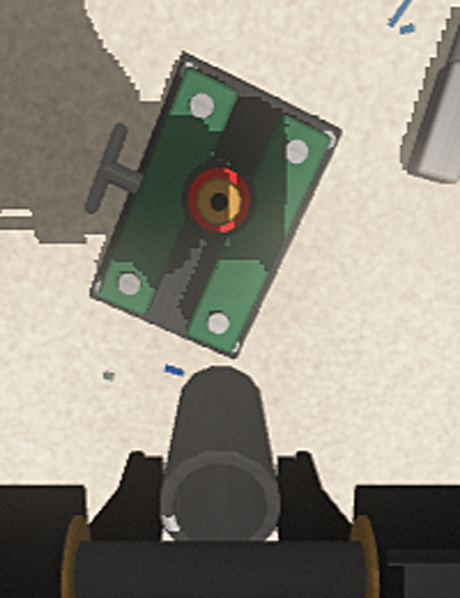

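Run:
```python
from h import *
import pickle
from scipy.optimize import brentq
s,c=pickle.load(open("w3.pkl","rb"));K=c["camera_matrix"];H=c["hand_eye"]
a=np.linspace(0,2*np.pi,361)
def ring(dx,dy,z,rad=.016):return np.array([proj(K,H,[dx+rad*np.cos(t),dy+rad*np.sin(t),z]) for t in a])
# TCP at 0.0431 above bench when gripped: tube spans tool z -.0369..+.0431
for z,row in((-.0369,225.7),(.0431,189.1)):
    print(z,brentq(lambda d:ring(d,0,z)[:,1].min()-row,-.02,.02))
for dy in(0,.001):
    for z in(-.0369,.0431):g=ring(.003,dy,z);print(dy,z,g[:,0].min(),g[:,0].max(),"obs",160+161/2.3,160+280/2.3,160+180/2.3,160+262/2.3)
# spigot tip centre in tool frame
zt=s["ee_pos"][2]-.1
for uv in((255.0,117.6),):
    print("tip tool",onz(K,H,uv,zt)); 
A=R.from_quat(s["eef_rot"]).as_matrix();print("tip world",s["ee_pos"]+A@onz(K,H,(255.0,117.6),zt))
# red ring blob centre (z .071)
hsv=cv2.cvtColor(c["pixels"],cv2.COLOR_RGB2HSV)[30:180];m=((hsv[...,0]<6)|(hsv[...,0]>172))&(hsv[...,1]>150)&(hsv[...,2]>60)
m[:,:220]=0;m[:,290:]=0
p=np.argwhere(m)[:,::-1].astype(np.float32);(e,rad)=cv2.minEnclosingCircle(p);print(len(p),e[0],e[1]+30,rad,"seal tool",onz(K,H,(e[0],e[1]+30),s["ee_pos"][2]-.071))
```

```text
-0.0369 0.0013748181377625165
0.0431 0.0006075986096928844
0 -0.0369 225.20911342306152 280.07018298895053 obs 230.0 281.7391304347826 238.26086956521738 273.9130434782609
0 0.0431 234.8143432403691 272.286538139619 obs 230.0 281.7391304347826 238.26086956521738 273.9130434782609
0.001 -0.0369 226.92426123061918 281.7855564276885 obs 230.0 281.7391304347826 238.26086956521738 273.9130434782609
0.001 0.0431 235.98539073280796 273.4578684386247 obs 230.0 281.7391304347826 238.26086956521738 273.9130434782609
tip tool [0.07246681 0.00113209 0.12102697]
tip world [0.58595274 0.08992682 0.09992925]
211 255.0 116.37036895751953 13.955989837646484 seal tool [0.07305209 0.00108205 0.15002697]
```

Run:
```python
from h import *
import pickle
s,c=pickle.load(open("w3.pkl","rb"))
g=cv2.cvtColor(c["pixels"],cv2.COLOR_RGB2GRAY).astype(int)
print("col",list(zip(range(184,270),g[184:270,253:259].mean(1).astype(int))))
for r_ in(200,240,244,248,252,256):print(r_,"L",226,g[r_,226:246],"R",264,g[r_,264:288])
d=pickle.load(open("d0.pkl","rb"))["top"];g=cv2.cvtColor(d["pixels"],cv2.COLOR_RGB2GRAY).astype(int)
print(g[200:224,408:428])
```

```text
col [(184, np.int64(182)), (185, np.int64(217)), (186, np.int64(213)), (187, np.int64(215)), (188, np.int64(234)), (189, np.int64(96)), (190, np.int64(63)), (191, np.int64(71)), (192, np.int64(73)), (193, np.int64(73)), (194, np.int64(72)), (195, np.int64(73)), (196, np.int64(73)), (197, np.int64(73)), (198, np.int64(71)), (199, np.int64(71)), (200, np.int64(72)), (201, np.int64(71)), (202, np.int64(72)), (203, np.int64(71)), (204, np.int64(72)), (205, np.int64(71)), (206, np.int64(71)), (207, np.int64(71)), (208, np.int64(72)), (209, np.int64(71)), (210, np.int64(71)), (211, np.int64(70)), (212, np.int64(70)), (213, np.int64(71)), (214, np.int64(70)), (215, np.int64(69)), (216, np.int64(70)), (217, np.int64(69)), (218, np.int64(69)), (219, np.int64(69)), (220, np.int64(68)), (221, np.int64(68)), (222, np.int64(69)), (223, np.int64(68)), (224, np.int64(67)), (225, np.int64(66)), (226, np.int64(82)), (227, np.int64(88)), (228, np.int64(82)), (229, np.int64(81)), (230, np.int64(82)), (231, np.int64(77)), (232, np.int64(66)), (233, np.int64(66)), (234, np.int64(67)), (235, np.int64(67))
[... 3035 characters left out ...]
  97 105
  116 112]
 [ 34  37  29  35  73  86  67  35  34  22  35  27  30  30  60  84  95 109
  115 114]
 [ 20  34  32  27  55  81  86  63  48  43  34  30  50  67  91  94 106 118
  116 113]
 [ 30  36  27  36  34  43  66  87  94  88  76  84  97  96  96 107 113 113
  112 118]
 [ 38  34  33  36  28  32  36  46  60  72  78  83  84  86  99 117 118 113
  116 115]
 [ 31  26  34  26  36  26  34  41  50  67  84  94 110 112 114 117 118 116
  117 118]
 [ 28  30  36  44  47  64  78  98 111 117 115 116 115 115 115 118 115 123
  112 112]
 [ 47  64  74  88 106 115 113 115 116 113 118 118 115 114 114 118 120 115
  115 113]
 [103 114 112 112 116 120 119 118 115 114 113 112 117 121 115 113 113 118
  116 110]]
```

>>> {"api": "play_rows", "payload": {"claw": [1, 1, 1, 1, 1, 1, 1], "delta_pos": [[0.08, -0.004, 0], [0.12, 0, 0], [0.1, 0, 0], [0.052, 0, 0], [0, 0, 0], [0, 0, 0], [0, 0, 0]], "delta_rot": [[0, 0, 0], [0, 0, 0], [0, 0, 0], [0, 0, 0], [0, 0, 0], [0, 0, 0], [0, 0, 0]]}}

```text
time: 6.9
ee_pos: [0.5842, 0.0887, 0.221]
eef_rot: [0.708, 0.706, -0.0, 0.0]
ft_force: [-0.1, -0.3, -1.6]
width: 0.0305
grip_force: 50.0
```

Run:
```python
from h import *
from bench import r
import pickle
d={}
s=r.read_state();print(s["time"],s["ee_pos"],R.from_quat(s["eef_rot"]).as_matrix().round(4).tolist())
im=[]
for n,P in(("top",[.5845,.09,.14]),("scene",[.5845,.09,.14])):
    c=r.camera(n);d[n]=c;K,T=c["camera_matrix"],c["cam_to_world"];u=proj(K,T,P).astype(int);print(n,u)
    im.append(cv2.resize(c["pixels"][u[1]-35:u[1]+35,u[0]-35:u[0]+35],(400,400),interpolation=2))
    print(r.read_state()["ee_pos"])
pickle.dump((s,d),open("w4.pkl","wb"));cv2.imwrite("pics/w4.png",np.hstack(im)[:,:,::-1])
```

```text
6.9 [0.58415629 0.08868788 0.22096087] [[0.0032, 1.0, -0.0], [1.0, -0.0032, -0.0007], [-0.0007, -0.0, -1.0]]
top [224 161]
[0.58415799 0.08878134 0.22101308]
scene [303 163]
[0.58413834 0.08895073 0.22098176]
```

View pics/w4.png

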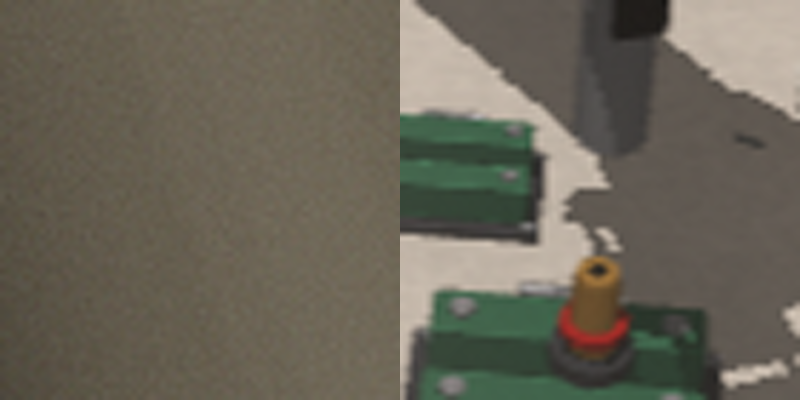

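Run:
```python
from h import *
import pickle
s,d=pickle.load(open("w4.pkl","rb"));c=d["scene"];K,T=c["camera_matrix"],c["cam_to_world"]
a=onz(K,T,(305.2-.4,151.1-.4),.178);b=onz(K,T,(302.8-.4,174.9-.4),.1);print(a,b,b-a)
g=cv2.cvtColor(c["pixels"],cv2.COLOR_RGB2GRAY).astype(int)
for row in(140,146,150):print(row,296,g[row,294:318])
print([ (r_,g[r_,303:307].mean()) for r_ in range(148,160)])
px=c["pixels"].astype(int);m=(px[...,0]-px[...,2]>50)&(px[...,1]>.5*px[...,0]);m[:165]=0;m[190:]=0;m[:,:290]=0;m[:,315:]=0
for row in range(170,184):print(row,np.flatnonzero(m[row]))
tb=proj(K,T,[a[0],a[1],.178]);A=np.array([proj(K,T,[a[0]+.0156*np.cos(t),a[1]+.0156*np.sin(t),.178]) for t in np.linspace(0,6.28,90)]);print(A.min(0),A.max(0))
B=np.array([proj(K,T,[b[0]+.0095*np.cos(t),b[1]+.0095*np.sin(t),.1]) for t in np.linspace(0,6.28,90)]);print(B.min(0),B.max(0))
```

```text
[0.58309971 0.09119537 0.178     ] [0.58248139 0.09076952 0.1       ] [-0.00061831 -0.00042585 -0.078     ]
140 296 [91 89 89 90 84 76 76 71 64 64 64 64 65 64 63 63 62 65 79 90 91 91 91 91]
146 296 [91 90 91 90 80 74 78 81 82 74 65 65 66 64 64 63 61 72 86 89 88 87 88 89]
150 296 [184 185 150  92  79  75  79  81  83  80  73  66  65  64  64  64  66  79
  90  90  90  90  89  90]
[(148, np.float64(71.0)), (149, np.float64(71.25)), (150, np.float64(71.0)), (151, np.float64(74.75)), (152, np.float64(74.5)), (153, np.float64(74.75)), (154, np.float64(75.25)), (155, np.float64(81.5)), (156, np.float64(89.75)), (157, np.float64(91.25)), (158, np.float64(106.25)), (159, np.float64(108.0))]
170 []
171 []
172 []
173 [300 301 302 303 304]
174 [299 300 301 304 305]
175 [299 300 304 305]
176 [299 300 301 302 303 304 305]
177 [299 300 301 302 303 304 305]
178 [299 300 301 302 303 304 305]
179 [299 300 301 302 303 304]
180 [298 299 300 301 302 303 304]
181 [297 298 299 300 301 302 303 304]
182 [298 299 300 301 302 303 304]
183 [298 299 300 301 302 303]
[298.37530166 146.73590114] [311.23777684 154.75213172]
[298.67708622 172.04196417] [306.12805797 176.98954029]
```

The three views agree to under 1 mm, so I'm lowering the tube.

>>> {"api": "play_rows", "payload": {"claw": [1, 1, 1, 1, 1, 1, 1], "delta_pos": [[0, 0, 0.08], [0, 0, 0.12], [0, 0, 0.1], [0, 0, 0.05], [0, 0, 0.02], [0, 0, 0.01], [0, 0, 0]], "delta_rot": [[0, 0, 0], [0, 0, 0], [0, 0, 0], [0, 0, 0], [0, 0, 0], [0, 0, 0], [0, 0, 0]]}}

```text
time: 7.7
ee_pos: [0.5844, 0.0902, 0.1457]
eef_rot: [0.708, 0.707, 0.0, 0.0]
ft_force: [0.4, -1.3, -2.0]
width: 0.0301
grip_force: 50.0
```

>>> {"api": "play_rows", "payload": {"claw": [1, 1, 1, 1], "delta_pos": [[0, 0, 0.015], [0, 0, 0.015], [0, 0, 0.015], [0, 0, 0]], "delta_rot": [[0, 0, 0], [0, 0, 0], [0, 0, 0], [0, 0, 0]]}}

```text
time: 8.1
ee_pos: [0.5837, 0.09, 0.1356]
eef_rot: [0.708, 0.707, -0.0, -0.0]
ft_force: [0.3, 0.6, -2.8]
width: 0.0308
grip_force: 50.0
```

>>> {"api": "play_rows", "payload": {"claw": [1, 1, 1, 1, 1, 1], "delta_pos": [[0, 0, 0.02], [0, 0, 0.02], [0, 0, 0.02], [0, 0, 0.02], [0, 0, 0.01], [0, 0, 0]], "delta_rot": [[0, 0, 0], [0, 0, 0], [0, 0, 0], [0, 0, 0], [0, 0, 0], [0, 0, 0]]}}

```text
time: 8.7
ee_pos: [0.5838, 0.0901, 0.1176]
eef_rot: [0.708, 0.707, -0.0, -0.0]
ft_force: [0.5, -0.1, -1.5]
width: 0.0305
grip_force: 50.0
```

>>> {"api": "play_rows", "payload": {"claw": [1, 1, 1, 1, 1, 1], "delta_pos": [[0, 0, 0.015], [0, 0, 0.015], [0, 0, 0.012], [0, 0, 0.012], [0, 0, 0.012], [0, 0, 0]], "delta_rot": [[0, 0, 0], [0, 0, 0], [0, 0, 0], [0, 0, 0], [0, 0, 0], [0, 0, 0]], "squeeze": 60}}

```text
time: 9.3
ee_pos: [0.5846, 0.09, 0.1059]
eef_rot: [0.708, 0.707, 0.0, 0.001]
ft_force: [-3.2, -2.5, 6.6]
width: 0.0305
grip_force: 60.0
```

>>> {"api": "play_rows", "payload": {"claw": [1, 1, 1, 1], "delta_pos": [[0, 0, 0.01], [0, 0, 0.01], [0, 0, 0], [0, 0, 0]], "delta_rot": [[0, 0, 0], [0, 0, 0], [0, 0, 0], [0, 0, 0]]}}

```text
time: 9.7
ee_pos: [0.585, 0.0901, 0.1037]
eef_rot: [0.708, 0.706, 0.001, 0.001]
ft_force: [-7.5, -3.1, 21.4]
width: 0.0305
grip_force: 60.1
```

>>> {"api": "play_rows", "payload": {"claw": [1, 1, 1], "delta_pos": [[0, 0, 0.01], [0, 0, 0], [0, 0, 0]], "delta_rot": [[0, 0, 0], [0, 0, 0], [0, 0, 0]]}}

```text
time: 10.0
ee_pos: [0.5855, 0.0901, 0.1035]
eef_rot: [0.708, 0.706, 0.001, 0.002]
ft_force: [-12.1, -5.1, 34.4]
width: 0.0305
grip_force: 60.2
```

The force rises with no further travel, so the seal is home. I'll unload, open and retreat.

>>> {"api": "play_rows", "payload": {"claw": [1, 1, 0.6, 0.3, 0, 0, 0, 0], "delta_pos": [[0, 0, -0.015], [0, 0, 0], [0, 0, 0], [0, 0, 0], [0, 0, 0], [0, 0, 0], [0, 0, 0], [0, 0, 0]], "delta_rot": [[0, 0, 0], [0, 0, 0], [0, 0, 0], [0, 0, 0], [0, 0, 0], [0, 0, 0], [0, 0, 0], [0, 0, 0]]}}

```text
time: 10.8
ee_pos: [0.5839, 0.0903, 0.1017]
eef_rot: [0.708, 0.707, -0.0, -0.0]
ft_force: [0.3, -1.6, -0.8]
width: 0.0673
grip_force: 0.0
```

>>> {"api": "play_rows", "payload": {"claw": [0, 0, 0, 0, 0, 0, 0, 0], "delta_pos": [[0, 0, -0.05], [0, 0, -0.1], [0, 0, -0.15], [0, 0, -0.15], [-0.1, 0, -0.1], [-0.2, 0, 0], [-0.2, 0, 0], [-0.1, 0, 0]], "delta_rot": [[0, 0, 0], [0, 0, 0], [0, 0, 0], [0, 0, 0], [0, 0, 0], [0, 0, 0], [0, 0, 0], [0, 0, 0]]}}

```text
time: 11.6
ee_pos: [0.5838, -0.0341, 0.2128]
eef_rot: [0.709, 0.705, -0.0, 0.001]
ft_force: [-0.0, -0.8, 0.3]
width: 0.0869
grip_force: 0.0
```

Run:
```python
from h import *
from bench import r
s=r.read_state();print(s["time"],s["ee_pos"],s["width"],s["ft_force"])
c=r.camera("scene");im=c["pixels"][120:230,240:360]
w=r.camera("wrist")["pixels"]
K,T=c["camera_matrix"],c["cam_to_world"]
for z in(.061,.141):print(proj(K,T,[.5842,.09,z])-[240,120])
cv2.imwrite("pics/end.png",np.hstack([cv2.resize(im,(400,384),interpolation=2),cv2.resize(w,(400,384))])[:,:,::-1])
```

```text
11.6 [ 0.583811   -0.0341062   0.21277067] 0.08693394570209631 [-0.03746633 -0.81996495  0.29456401]
[61.36931268 66.10558121]
[63.46591636 42.70625089]
```

View pics/end.png

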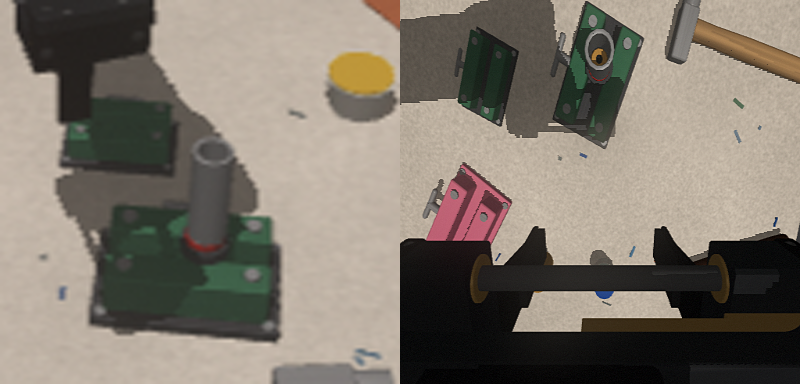

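The left view shows the tube upright on the spigot, resting on the red ring just above the nut. Its top is at crop pixel (63.6,43.0), against a predicted (63.5,42.7) when fully home. The gripper is clear.

```bash
python3 -c "
from bench import r
print(r.close_job())"
```

```text
the job is handed in; nothing more can be done
None
```

The steel flame tube is on the spigot, upright and released, with the seal ring driven home against a hard stop at about 34 N; I handed the job in at about 12 s and got no verdict back.

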